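# Show the claw chisel's teeth to the inspection camera

### The arm

A 7-joint arm with a two-finger parallel gripper is mounted at the origin on the work surface. World frame = base frame: x ahead of the robot, y to its left, z up, the work surface at z = 0. Lengths are in m, angles in rad, forces in N, time in s.
With the tool pointing down it reaches from about 0.425 to 0.925 m from the base axis. Payload 6.8 kg.
Tool frame: the origin (TCP) lies on the centre line of the jaws, within the pads' length; the fingertips stand 25 mm ahead of it and the grasp point (between the pads) lies 6 mm ahead of it; z points along the fingers, y is the line along which they close (so a half turn about z gives the same grasp; the last joint's range is limited). The gripper opens to 85 mm and grips with 20 to 120 N. Pads are 22 mm wide; open, the fingers measure 114 mm over their backs; the gripper's body (76 mm by 85 mm) begins 54 mm behind the grasp point. The pads swing forward as they close: fully open they stand 13 mm farther back than shut.
Start: joints at [1.224, 0.477, 0.022, 1.555, -0.011, 1.109, -0.083], TCP at [0.16, -0.656, 0.256] pointing down, gripper open.
Joint ranges: [-2.96, 2.96], [-0.34, 2.1], [-1.41, 1.46], [0.24, 2.44], [-1.37, 4.51], [0.17, 1.92], [-2.96, 2.96]. Speed limits (rad/s): [2.39, 2.39, 3.14, 3.14, 3.14, 3.14, 3.14].

### API

Orientations are given as a rotation vector (axis times angle).
In Python, from bench import status, imaging, workorder gives the robot as it stands.
- The arm moves only by the tool send_rows, never from a script. Its argument "steps" is a list of rows, each an object of numbers: "dx", "dy", "dz": the shift along the tool's x, y, z in cm; "yaw": the turn about the tool's z in degrees; "gripper": the opening, from 0 (shut) to 1 (fully open). A call has 1 to 5 rows; each row is the pose to reach, as a shift and turn from the pose commanded when the call began, along the tool's axes at that moment; what a row does not reach only later rows make up. A row lasts 1/8 s, in which the tool goes at most 62.5 mm and 10.7 degrees, less where a joint would pass 70% of its speed; a pose out of reach is approached as far as the arm can. A call with a gripper value outside its range is refused whole. The fingers move at their own pace and stop on an object; "force" is the grip in N (left out, the last holds). Time passes only in rows, so rows that repeat a pose let the fingers close. It gives the time, the measured TCP pose, the force, the opening and the grip force at its end, in the units of the state.
- status.get_obs(): the state, without advancing time (a new reading comes with each control period).
- imaging.grab_frame(name): name is "scene" or "top" or "wrist"; returns a dict with "color" (384x512x3 uint8, red, green, blue), "depth" (384x512 float32, m along the optical axis (not along the pixel's ray), 0 where there is no reading), "K" (3x3 intrinsics, pixels), "R" (3x3) and "t" (3): a world point X has camera coordinates R X + t. Camera axes: x right, y down, z forward; pixel columns grow to the right and rows downward; lengths in m; the calibration is good to about 2 mm. A picture is of the moment at which its call begins.
- workorder.hand_in(): hands the job in; it is judged then, once.
The state is a dict: "clock": time; "joints": joint angles; "qvel": joint speeds; "tau": joint torques, N m; "tcp_pos": TCP position; "orientation": TCP orientation; "contact_force": force on the tool from outside, world axes, zero at the start; "moment": the same for the moment, N m; "grip_width": finger opening in m; "gripper_force": force on a finger pad.
Only numpy, scipy, OpenCV 4.12 (cv2) and the standard library are available. Lean on these libraries where they do the work, as an engineer would, in place of code of your own. Each camera call takes 0.05 s, during which the arm holds its last target. There are 200 camera calls.

### The job

Take the claw chisel (the broad one with three teeth) out of the chisel rest and hold it up to the inspection camera: shank in line with the camera's line of sight, teeth towards the glass, centred on the lens about 80 mm in front of it, blade not rolled but square with the camera's left-right direction. Leave the camera, the other two chisels, the mallet and the brush as they are. Finish while still holding the chisel there, motionless in the air.

Things in the scene. Friction and masses are not known exactly. Their poses are not given: they have to be found in the camera images.
- claw_chisel: Steel chisel to show, 221 mm long, about 0.3 kg, lying level in the rest. Square shank 14 x 14 mm, x = -100 to +65 mm (striking end to -106); then it widens to a blade 40 mm wide, 8 mm thick, ending in three teeth 8 mm wide with 8 mm gaps, ends at x = +115. Origin: underside of the shank, near the centre of mass, 7 mm below its centre line. x along the shank to the teeth, y across the blade, z up.
- teeth (a point): Middle of the row of teeth ends of the claw chisel: 115 mm ahead (x) and 7 mm up (z) from its origin; axes as the claw chisel's.
- flat_chisel: Bystander: same shank, plain straight blade 22 mm wide, 6 mm thick, no teeth, ending at x = +115 mm. Origin and axes as for the claw chisel.
- point_chisel: Bystander: same shank, tapering to a single point at x = +115 mm. Origin and axes as for the claw chisel.
- rest: Fixed wooden chisel rest, plank 150 (x) x 250 (y) x 18 mm; two rails along y at x = -50 and +50 mm, 14 mm wide, tops 55 mm up, 86 mm free between. Three chisels lie across the rails, blades to about +x, at y = -80, 0, +80 mm in any order, each loose between 8 mm dowels (18 mm either side of its place, 12 mm above the rails). Origin: centre of underside.
- camera: Fixed camera stand: foot 130 x 120 x 16 mm (x -35 to +95 mm), column of 22 mm diameter at x = +60, 356 mm high. In front of it, at x = 0, a grey head 56 x 56 x 50 mm with a black 42 mm lens barrel to -x, tilting about a level axis 255 to 325 mm up, 60 mm behind the glass; clamped by friction only. Origin: on the table under the tilt axis; it looks to -x, roughly at the robot.
- lens (a point): Centre of the lens glass (30 mm across, on the end of the black barrel). The line of sight leaves it along this frame's -x, sloping down 0.1 to 0.5 rad; y is the camera's left-right direction (level), z its up. Chisel presented well: its x along this x, its y along this y, the teeth at x = -80 mm.
- mallet: Bystander: wooden carver's mallet lying on the table, 240 mm long, head up to 80 mm in diameter. Origin: on the table under the joint of handle and head; x towards the head.
- brush: Bystander: dusting brush lying on the table. Origin: underside centre.
Not all that is in view belongs to the job. Leave any pink or turquoise look-alike of the claw_chisel alone.

How it is judged:
On the way:
1. the claw chisel is lifted clear of the rest in the fingers (height (world z) of claw_chisel above 0.085 m and contact force between the fingers and claw_chisel above 1 N and contact force between claw_chisel and rest below 0.1 N), for 0.1 s.
At the end, for the whole second after the job is handed in: Fingers alone hold the claw chisel, still; mid-teeth 60 to 100 mm before the lens glass, within 15 mm of the line of sight sideways and up-down; shank within 0.17 rad of the line of sight, teeth towards the glass; blade width within 0.17 rad of the camera's left-right (x of teeth in the frame of lens between -0.1 and -0.06 m and y of teeth in the frame of lens between -0.015 and 0.015 m and z of teeth in the frame of lens between -0.015 and 0.015 m and x of claw_chisel in the frame of lens below -0.16 m and angle between the x axis of claw_chisel and the x axis of lens, either way round below 0.17 rad and angle between the y axis of claw_chisel and the y axis of lens, either way round below 0.17 rad and contact force between the fingers and claw_chisel above 1 N and contact force between claw_chisel and rest below 0.1 N and contact force between claw_chisel and camera below 0.1 N and linear speed of claw_chisel below 0.02 m/s and angular speed of claw_chisel below 0.15 rad/s); the arm keeps its last pose, push and grip.
It fails at once if the camera is knocked or turned (lens moved over 8 mm) (distance of lens from where it was at the start of the episode above 0.008 m).
It fails at once if another chisel is disturbed (moved over 25 mm) (distance of any of flat_chisel, point_chisel from where it was at the start of the episode above 0.025 m).
It fails at once if the mallet or the brush is disturbed (moved over 25 mm) (distance of any of mallet, brush from where it was at the start of the episode above 0.025 m).
It also fails if it takes over 42 s, if anything falls off the work surface, if the arm or the gripper's body presses on something with over 40 N, if the wrist force passes 120 N, or if a joint passes its speed limit or range.

## Working session

There is one attempt and no reset: what is moved stays moved. The work goes in short steps, Python scripts to look and compute and a tool call to move; the robot and the scene stay as the last step left them, time stands still between calls to the robot, and variables do not carry over. Pictures are saved under pics/ and viewed, at most 10 in all, crops included, and the job is handed in when it is done.

Besides the shell and the picture viewer there is one more tool, called as a command line: name --argument value ..., lists and objects as JSON in quotes. send_rows: Moves the arm, as the interface text tells. Its arguments: {"type":"object","properties":{"steps":{"type":"array"},"force":{"type":"number"}},"required":["steps"]}

```bash
mkdir -p pics; cat > h.py <<'E'
import numpy as np, cv2
from scipy.spatial.transform import Rotation as Rn
from bench import status, imaging, workorder
def grab(n):
    f=imaging.grab_frame(n); np.savez(f'{n}.npz',**f); return f
def load(n): return dict(np.load(f'{n}.npz'))
def cloud(f):
    h,w=f['depth'].shape; u,v=np.meshgrid(np.arange(w),np.arange(h)); d=f['depth']
    p=np.stack([(u-f['K'][0,2])/f['K'][0,0]*d,(v-f['K'][1,2])/f['K'][1,1]*d,d],-1)
    P=(p-f['t'])@f['R']; P[d==0]=np.nan; return P
def save(im,name,s=1):
    cv2.imwrite(f'pics/{name}.png',cv2.resize(im[...,::-1],None,fx=s,fy=s,interpolation=cv2.INTER_CUBIC))
E
python3 - <<'E'
from h import *
a=grab('scene');b=grab('top')
print(status.get_obs())
im=np.vstack([a['color'],b['color']]);save(a['color'],'s',1.5);save(b['color'],'t',1.5)
for f in(a,b):print(f['K'],f['R'],f['t'])
E
```

```text
{'clock': 0.1, 'joints': array([ 1.22387726,  0.47774518,  0.02236099,  1.5563884 , -0.01157272,
        1.10930623, -0.08306981]), 'qvel': array([ 0.00036413, -0.00088268,  0.00116086, -0.00462146, -0.00022735,
        0.00194342,  0.00094924]), 'tau': array([ 3.12119068e-03, -5.97772443e+01,  1.61293253e+00, -2.81961286e+01,
        1.27571283e-02,  4.98631343e-03, -1.79442407e-05]), 'tcp_pos': array([ 0.15955096, -0.65534097,  0.25538951]), 'orientation': array([-3.11753549e+00, -3.74044700e-01,  4.30718535e-04]), 'contact_force': array([-0.45901661, -0.83305834,  0.3599759 ]), 'moment': array([ 0.00697866,  0.00257485, -0.01950094]), 'gripper_force': 0.0, 'grip_width': 0.08552632900047397}
[[460.13296379   0.         261.10026626]
 [  0.         460.13296379 186.02219096]
 [  0.           0.           1.        ]] [[-0.88025061  0.47438965 -0.01064545]
 [ 0.37443318  0.68064639 -0.62969856]
 [-0.29147669 -0.55827855 -0.77676663]] [ 0.47003463 -0.09075052  1.81170118]
[[391.31803925   0.         260.85238118]
 [  0.         391.31803925 186.01854396]
 [  0.           0.           1.        ]] [[-0.02492896 -0.99965584 -0.00817042]
 [-0.99923967  0.025162   -0.02978192]
 [ 0.02997726  0.00742177 -0.99952303]] [-0.00331708  0.49584872  1.28019568]
```

View pics/s.png

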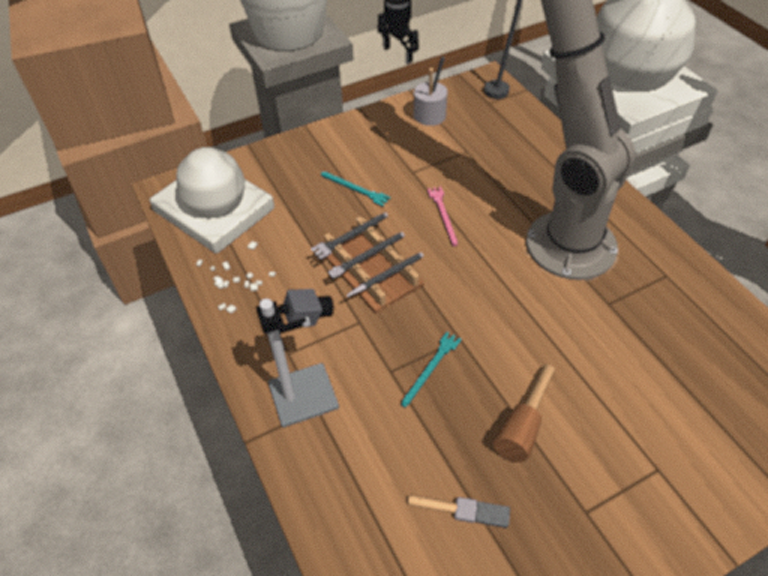

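View pics/t.png

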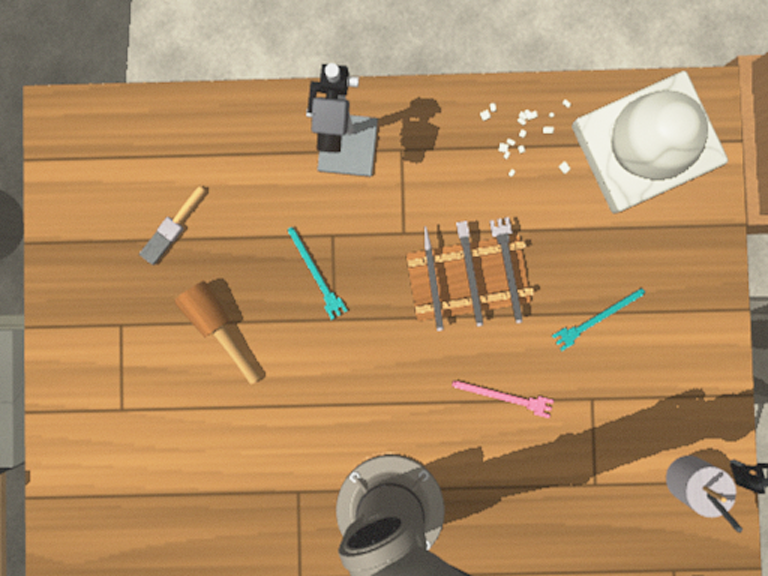

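The scene view shows the rest with three grey steel chisels at about (365,260). The claw is the upper one, teeth at (320,250). The camera head is at (303,308) with its barrel at (325,306). In the top view, the claw teeth are at (503,225) and the camera barrel at (329,140).

Candidates in the top view:
- Grey three-toothed chisel in the rest at (503,225). This fits: steel, in the rest, broad with teeth.
- Turquoise ones at (335,305) and (568,338), and a pink one at (540,406). These are look-alikes to leave alone.

I'll confirm with enlarged crops.

```bash
python3 - <<'E'
from h import *
a=load('scene');b=load('top')
def c(f,u,v,w,h,W,H): return cv2.resize(f['color'][v:v+h,u:u+w],(W,H),interpolation=cv2.INTER_CUBIC)
# top rest 262..362,138..228 ; cam top 200..262,40..130
r1=np.hstack([c(b,262,138,100,75,400,300),c(a,200,135,100,75,400,300)])
r2=np.hstack([c(b,190,38,100,75,400,300),c(a,165,185,80,60,400,300)])
save(np.vstack([r1,r2]),'crops')
Pt=cloud(b);Ps=cloud(a)
for v in range(144,222,6): print(v,' '.join('%d:%.0f,%.0f,%.0f'%(u,*(1e3*Pt[v,u])) for u in range(326,352,2) if Pt[v,u,2]>.058))
print('camscene')
for v in range(188,232,4): print(v,' '.join('%d:%.0f,%.0f,%.0f'%(u,*(1e3*Ps[v,u])) for u in range(180,226,5) if Ps[v,u,2]>.15))
E
```

```text
144 
150 328:602,-230,68 332:602,-243,65 334:601,-249,67 338:601,-262,66
156 328:583,-230,65 330:582,-235,70 332:583,-242,65 334:583,-249,64 336:582,-254,71 338:582,-261,65
162 332:563,-241,70 334:563,-247,72 336:563,-253,69
168 326:546,-223,61 334:545,-248,62 336:544,-252,72 338:544,-259,72
174 336:526,-253,68 338:525,-258,72
180 338:507,-258,68 340:506,-263,73
186 338:488,-258,65 340:488,-264,69 342:487,-270,69
192 340:469,-263,71 342:469,-269,70
198 326:451,-220,64 336:450,-250,71 338:450,-258,62 340:450,-264,61 342:450,-269,69 344:450,-273,77
204 342:431,-267,76 344:431,-273,74
210 342:412,-269,60 344:413,-273,73 346:412,-279,74
216 
camscene
188 
192 
196 195:774,65,342 200:760,64,333 205:747,70,331 210:733,72,325
200 180:818,67,354 190:788,56,323 195:779,75,338 200:767,81,338 205:753,84,332 210:740,87,327 215:726,87,319 220:711,87,309
204 180:823,79,353 185:807,68,329 190:796,76,332 195:785,91,343 200:773,98,343 205:759,95,330 210:746,101,329 215:731,98,315 220:716,99,307
208 180:827,83,342 185:812,77,325 190:800,86,328 195:789,96,333 200:778,106,337 205:765,110,333 210:750,108,322 215:734,103,305 220:720,105,297
212 180:830,87,330 185:818,92,328 195:792,100,321 200:779,104,318 205:767,111,317 210:753,111,308
216 180:834,94,323 185:821,97,318 190:809,102,315 195:797,110,318 200:785,117,318 205:771,119,311 210:755,110,288
220 180:837,94,305 185:823,93,295 190:814,115,317 195:799,109,298
224 180:837,79,267 185:823,81,259
228 180:839,74,240 185:826,82,242
```

View pics/crops.png

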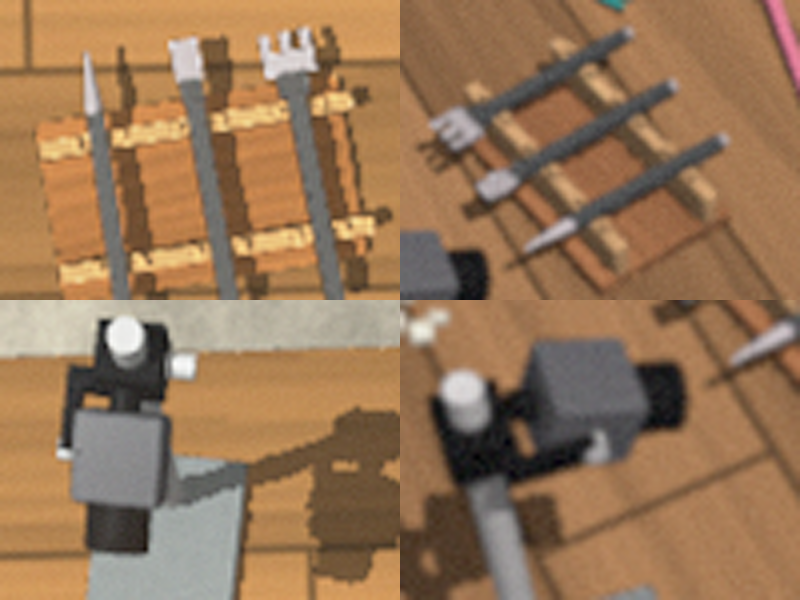

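The enlarged crops confirm it. The claw has grey teeth at crop (287,45) in the top view. The camera head's top face has corners at about (78,408), (168,415), (160,507) and (73,497), and the barrel ends at (118,550).

```bash
cat > fit.py <<'E'
from h import *
b=load('top');a=load('scene');Pt=cloud(b);Ps=cloud(a)
def poly(P,pts):
    m=np.zeros(P.shape[:2],np.uint8);cv2.fillPoly(m,[np.round(pts).astype(int)],1);q=P[m>0];return q[~np.isnan(q[:,0])]
q=poly(Pt,np.array([[325,143],[343,143],[352,220],[338,220]]))
q=q[q[:,2]>.066];sh=q[(q[:,0]<.56)]
# exclude rail/dowel zones by line residual
k=np.polyfit(sh[:,0],sh[:,1],1)
for _ in range(5):
    r=sh[:,1]-np.polyval(k,sh[:,0]);sh=sh[abs(r)<.008];k=np.polyfit(sh[:,0],sh[:,1],1)
print('shank y=',k,'z',np.percentile(sh[:,2],[5,50,95]),'x',sh[:,0].min(),q[:,0].max(), len(sh), 'zslope',np.polyfit(sh[:,0],sh[:,2],1))
c=lambda p,o,s:np.array(p)/s*1.0+np.array(o)
top=c(np.array([[82,412],[163,418],[156,503],[77,494]])-[0,300],[190,38],4)
T=poly(Pt,top);cen=np.median(T,0)
def plane(T):
    m=np.median(T,0)
    for _ in range(6):
        U,S,V=np.linalg.svd(T-m);n=V[2];r=(T-m)@n;T=T[abs(r)<max(2*np.median(abs(r)),.002)];m=T.mean(0)
    return m,n*np.sign(n[2]),len(T)
print('topface top',plane(T))
s5=c(np.array([[545,345],[625,345],[638,395],[535,400]])-[400,300],[165,185],5)
print('topface scene',plane(poly(Ps,s5)))
s6=c(np.array([[535,412],[628,405],[625,440],[560,440]])-[400,300],[165,185],5)
print('side scene',plane(poly(Ps,s6)))
B=poly(Pt,c(np.array([[92,512],[145,516],[144,547],[93,543]])-[0,300],[190,38],4))
print('barrel',np.median(B,0));
l=np.argmax(0)
ks=np.round(B[:,0],3)
print('ridge slope', np.polyfit(B[:,0],B[:,2],1))
C=poly(Pt,c(np.array([[115,328],[135,328],[135,345],[115,345]])-[0,300],[190,38],4));print('col',np.median(C,0))
# back-project head corners at plane
m,n,_=plane(T)
for p in [[78,408],[168,415],[160,507],[73,497],[88,548],[148,552]]:
    u=c(np.array(p)-[0,300],[190,38],4)-.5+.5/4; d=b['R'].T@np.linalg.solve(b['K'],[*u,1]);o=-b['R'].T@b['t']
    print(p,o+d*((m-o)@n)/(d@n))
E
python3 fit.py
```

```text
shank y= [ 0.16836311 -0.34542588] z [0.06692035 0.07019338 0.0743262 ] x 0.3966180100788299 0.6167058822213223 230 zslope [0.00067694 0.07000586]
topface top (array([0.75639894, 0.0776982 , 0.33779463]), array([-0.3431655 ,  0.03301025,  0.93869471]), 310)
topface scene (array([0.75929444, 0.08174185, 0.33446523]), array([-0.36068885,  0.02756054,  0.93227891]), 130)
side scene (array([0.76936505, 0.10738294, 0.32573125]), array([0.10974647, 0.9925543 , 0.05283638]), 83)
barrel [0.71754545 0.08035087 0.31563747]
ridge slope [0.38096677 0.04121475]
col [0.82440223 0.06872893 0.35709962]
[78, 408] [0.78551656 0.10080276 0.34762688]
[168, 415] [0.77973364 0.04587241 0.34744446]
[160, 507] [0.72854889 0.05359173 0.32846102]
[73, 497] [0.73605391 0.10752977 0.32930789]
[88, 548] [0.70654568 0.10022195 0.31877734]
[148, 552] [0.70299164 0.06256212 0.31880241]
```

```bash
cat > mv.py <<'E'
from h import *
def go(target_grasp, heading, tcp=None):
    "print dx,dy,dz cm (tool axes) and yaw deg, to bring grasp pt there with closing line across heading"
    o=status.get_obs(); R=Rn.from_rotvec(o['orientation']).as_matrix()
    D=np.array(target_grasp)+[0,0,.006]-o['tcp_pos']
    y=R[:,1]; cur=np.arctan2(y[1],y[0]); w=heading+np.pi/2
    d=(w-cur+np.pi/2)%np.pi-np.pi/2
    print('tool axes',R.round(3).tolist(),'shift cm',(R.T@D*100).round(2),'yaw(deg, tool z down => sign flipped)',np.degrees(-d).round(1),'t',o['clock'],'q',o['joints'].round(2),'w',o['grip_width'])
E
python3 -c "
from mv import *
import math
c=np.array([.502,-.261]);ax=np.array([math.cos(.167),math.sin(.167)])
g=c-.015*ax;print(g)
go([*g,.15],.167);go([*g,.062],.167)"
```

```text
[ 0.48720868 -0.26349337]
tool axes [[0.972, 0.237, -0.0], [0.237, -0.972, 0.002], [-0.0, -0.002, -1.0]] shift cm [ 41.11 -30.3    9.99] yaw(deg, tool z down => sign flipped) 4.1 t 0.1 q [ 1.22  0.48  0.02  1.56 -0.01  1.11 -0.08] w 0.08552632900047397
tool axes [[0.972, 0.237, -0.0], [0.237, -0.972, 0.002], [-0.0, -0.002, -1.0]] shift cm [ 41.11 -30.29  18.79] yaw(deg, tool z down => sign flipped) 4.1 t 0.1 q [ 1.22  0.48  0.02  1.56 -0.01  1.11 -0.08] w 0.08552632900047397
```

send_rows --steps '[{"dx": 6,"dy": -4,"dz": 0,"yaw": 1,"gripper": 0.6},{"dx": 12,"dy": -8.5,"dz": 1,"yaw": 2,"gripper": 0.6},{"dx": 18,"dy": -13,"dz": 2,"yaw": 3,"gripper": 0.6},{"dx": 24,"dy": -17.5,"dz": 4,"yaw": 4.1,"gripper": 0.6},{"dx": 29,"dy": -21.5,"dz": 6,"yaw": 4.1,"gripper": 0.6}]'

```text
clock: 0.72
tcp_pos: [0.3586, -0.4184, 0.2106]
orientation: [3.13, 0.262, 0.001]
contact_force: [1.2, 0.1, -0.6]
grip_width: 0.0515
gripper_force: 0.0
```

```bash
python3 -c "
from mv import *
go([.4872,-.2635,.15],.167)"
```

```text
tool axes [[0.986, 0.166, 0.0], [0.166, -0.986, -0.0], [0.0, 0.0, -1.0]] shift cm [ 15.26 -13.14   5.46] yaw(deg, tool z down => sign flipped) 0.0 t 0.725 q [ 0.81  0.33 -0.08  1.9   0.03  0.92 -0.68] w 0.051524149889946996
```

send_rows --steps '[{"dx": 5,"dy": -4,"dz": 2},{"dx": 10,"dy": -8,"dz": 3},{"dx": 10,"dy": -8,"dz": 3},{"dx": 10,"dy": -8,"dz": 3}]'

```text
validation failed for argument at $.st...
```

```bash
python3 -c "
from mv import *
go([.4872,-.2635,.15],.167)
f=grab('wrist');save(f['color'],'w1',1.2)
# project planned grasp & chisel axis
"
```

```text
tool axes [[0.986, 0.166, 0.0], [0.166, -0.986, -0.0], [0.0, 0.0, -1.0]] shift cm [ 15.26 -13.14   5.46] yaw(deg, tool z down => sign flipped) 0.0 t 0.725 q [ 0.81  0.33 -0.08  1.9   0.03  0.92 -0.68] w 0.051524149889946996
```

View pics/w1.png

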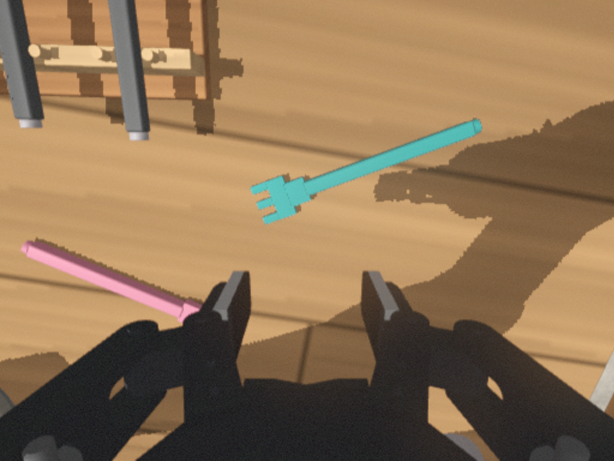

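The wrist view shows the fingers open and pointing down. The claw shank's striking end is at (138,133) and its neighbour's at (30,123). The move was refused because the rows need every field, so I'll resend it.

send_rows --steps '[{"dx": 5,"dy": -4,"dz": 2,"yaw": 0,"gripper": 0.6},{"dx": 10,"dy": -8,"dz": 3,"yaw": 0,"gripper": 0.6},{"dx": 10,"dy": -8,"dz": 3,"yaw": 0,"gripper": 0.6},{"dx": 10,"dy": -8,"dz": 3,"yaw": 0,"gripper": 0.6}]'

```text
clock: 1.27
tcp_pos: [0.4426, -0.3245, 0.1806]
orientation: [-3.13, -0.264, 0.001]
contact_force: [0.1, -0.1, 0.2]
grip_width: 0.051
gripper_force: 0.0
```

```bash
python3 -c "
from mv import *
go([.4872,-.2635,.15],.167)"
```

```text
tool axes [[0.986, 0.168, -0.001], [0.168, -0.986, 0.0], [-0.001, -0.0, -1.0]] shift cm [ 5.42 -5.26  2.46] yaw(deg, tool z down => sign flipped) 0.1 t 1.275 q [ 0.62  0.36 -0.12  1.93  0.06  0.86 -0.94] w 0.051023443585320453
```

send_rows --steps '[{"dx": 5.4,"dy": -5.3,"dz": 2,"yaw": 0,"gripper": 0.6},{"dx": 5.4,"dy": -5.3,"dz": 2,"yaw": 0,"gripper": 0.6},{"dx": 5.4,"dy": -5.3,"dz": 2,"yaw": 0,"gripper": 0.6},{"dx": 5.4,"dy": -5.3,"dz": 2,"yaw": 0,"gripper": 0.6}]'

```text
clock: 1.78
tcp_pos: [0.4859, -0.2658, 0.1612]
orientation: [3.13, 0.257, -0.001]
contact_force: [-0.1, -1.0, 1.0]
grip_width: 0.0516
gripper_force: 0.0
```

```bash
python3 -c "
from mv import *
go([.4872,-.2635,.062],.167)
f=grab('wrist')
o=status.get_obs();R=Rn.from_rotvec(o['orientation']).as_matrix()
im=f['color'].copy()
for s in (-.106,-.015,.115):
  X=np.array([.502+s*.986,-.261+s*.166,.069]);p=f['K']@(f['R']@X+f['t']);print(p[:2]/p[2])
  cv2.circle(im,tuple(int(v) for v in p[:2]/p[2]),3,(255,0,0),-1)
save(im,'w2',1.3)"
```

```text
tool axes [[0.987, 0.163, -0.0], [0.163, -0.987, -0.001], [-0.001, 0.001, -1.0]] shift cm [ 0.17 -0.22  9.32] yaw(deg, tool z down => sign flipped) -0.2 t 1.775 q [ 0.5   0.4  -0.14  1.93  0.08  0.82 -1.09] w 0.051609981952314726
[252.31979697 296.75942767]
[251.70304295 199.39743707]
[250.52938055  14.12080757]
```

View pics/w2.png

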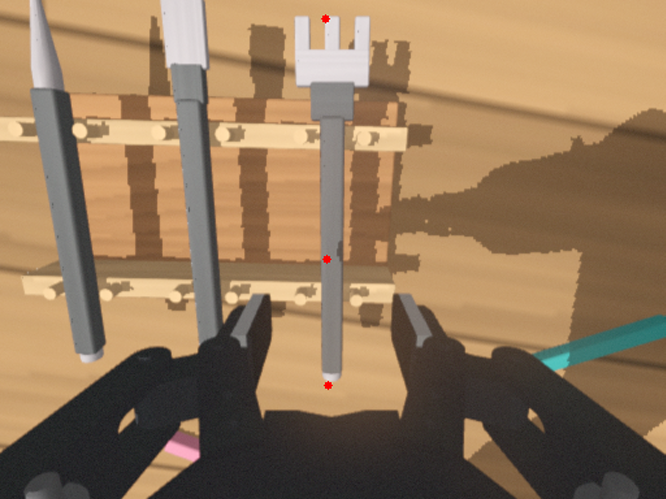

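The wrist view shows the claw's teeth at (333,18) and striking end at (332,377), about 2–3 mm right of my projection. The flat and point chisels are well clear to the left. Descending now.

send_rows --steps '[{"dx": 0.4,"dy": 0,"dz": 5,"yaw": 0,"gripper": 0.6},{"dx": 0.4,"dy": 0,"dz": 8,"yaw": 0,"gripper": 0.6},{"dx": 0.4,"dy": 0,"dz": 9.4,"yaw": 0,"gripper": 0.6},{"dx": 0.4,"dy": 0,"dz": 9.4,"yaw": 0,"gripper": 0.6},{"dx": 0.4,"dy": 0,"dz": 9.4,"yaw": 0,"gripper": 0.6}]'

```text
clock: 2.45
tcp_pos: [0.4918, -0.2634, 0.0681]
orientation: [3.13, 0.261, 0.003]
contact_force: [0.5, -0.5, -0.5]
grip_width: 0.051
gripper_force: 0.0
```

send_rows --force 60 --steps '[{"dx": 0,"dy": 0,"dz": 0,"yaw": 0,"gripper": 0},{"dx": 0,"dy": 0,"dz": 0,"yaw": 0,"gripper": 0},{"dx": 0,"dy": 0,"dz": 0,"yaw": 0,"gripper": 0},{"dx": 0,"dy": 0,"dz": 0,"yaw": 0,"gripper": 0},{"dx": 0,"dy": 0,"dz": 0,"yaw": 0,"gripper": 0}]'

```text
clock: 3.08
tcp_pos: [0.4918, -0.2632, 0.0679]
orientation: [3.13, 0.261, 0.002]
contact_force: [-0.8, 0.0, 6.9]
grip_width: 0.013
gripper_force: 59.0
```

send_rows --steps '[{"dx": 0,"dy": 0,"dz": -2,"yaw": 0,"gripper": 0},{"dx": 0,"dy": 0,"dz": -4,"yaw": 0,"gripper": 0},{"dx": 0,"dy": 0,"dz": -6,"yaw": 0,"gripper": 0},{"dx": 0,"dy": 0,"dz": -6,"yaw": 0,"gripper": 0},{"dx": 0,"dy": 0,"dz": -6,"yaw": 0,"gripper": 0}]'

```text
clock: 3.7
tcp_pos: [0.4903, -0.2623, 0.1259]
orientation: [-3.13, -0.262, 0.003]
contact_force: [-0.5, -0.1, -3.7]
grip_width: 0.0131
gripper_force: 59.0
```

```bash
python3 -c "
from h import *
o=status.get_obs();print(o['tcp_pos'],o['contact_force'],o['moment'],o['grip_width'],o['gripper_force'])
f=grab('wrist');save(f['color'],'w3')"
```

```text
[ 0.49030924 -0.26229839  0.12585332] [-0.45424504 -0.12190012 -3.68736062] [-0.01068999  0.08768355  0.03761008] 0.013058116342008805 59.03828322887421
```

View pics/w3.png

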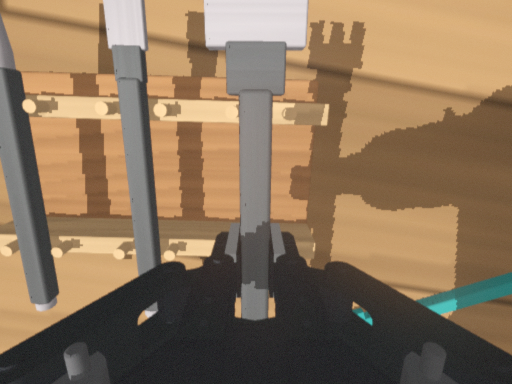

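The wrist view shows the claw held straight, with its shank along column 257. The rear rail crosses that column at row ~240–254, and the other chisels haven't moved. Next I'll find the rear rail edge, to press the shank against it and pivot the chisel in the pads.

```bash
python3 -c "
from mv import *
f=load('wrist')
o=-f['R'].T@f['t']
for u,v in [(200,242),(200,257),(300,238),(300,254),(150,241),(150,256),(200,104),(200,120)]:
  d=f['R'].T@np.linalg.solve(f['K'],[u,v,1]);print(u,v,(o+d*(.055-o[2])/d[2]).round(4))
g=np.array(status.get_obs()['tcp_pos'][:2]);ax=np.array([np.cos(.167),np.sin(.167)])
P=cloud(f)
m=(abs(P[...,2]-.128)<.02)
for v in range(0,240,20): print(v,np.nanmean(P[v,245:268],0).round(4))
"
```

```text
200 242 [ 0.4589 -0.2262  0.055 ]
200 257 [ 0.4464 -0.2276  0.055 ]
300 238 [ 0.4746 -0.2994  0.055 ]
300 254 [ 0.4615 -0.3022  0.055 ]
150 241 [ 0.4535 -0.1892  0.055 ]
150 256 [ 0.4409 -0.19    0.055 ]
200 104 [ 0.5573 -0.2151  0.055 ]
200 120 [ 0.5473 -0.2162  0.055 ]
0 [ 0.5993 -0.2445  0.1223]
20 [ 0.5926 -0.2457  0.1226]
40 [ 0.5858 -0.2468  0.1227]
60 [ 0.5786 -0.248   0.1234]
80 [ 0.5713 -0.2495  0.1235]
100 [ 0.5636 -0.2506  0.1257]
120 [ 0.5559 -0.2519  0.1257]
140 [ 0.5479 -0.2533  0.1258]
160 [ 0.5396 -0.2547  0.1259]
180 [ 0.5309 -0.2561  0.1261]
200 [ 0.5217 -0.2577  0.1257]
220 [ 0.5123 -0.2593  0.1259]
```

send_rows --force 40 --steps '[{"dx": -3,"dy": 0,"dz": 0,"yaw": 0,"gripper": 0},{"dx": -6,"dy": 0,"dz": 1,"yaw": 0,"gripper": 0},{"dx": -8,"dy": 0,"dz": 3,"yaw": 0,"gripper": 0},{"dx": -8,"dy": 0,"dz": 4.5,"yaw": 0,"gripper": 0},{"dx": -8,"dy": 0,"dz": 5,"yaw": 0,"gripper": 0}]'

```text
clock: 4.38
tcp_pos: [0.4126, -0.2754, 0.0757]
orientation: [-3.129, -0.263, 0.001]
contact_force: [-0.1, -0.1, -3.0]
grip_width: 0.0131
gripper_force: 58.9
```

send_rows --steps '[{"dx": 0,"dy": 0,"dz": 0.5,"yaw": 0,"gripper": 0},{"dx": 0,"dy": 0,"dz": 1,"yaw": 0,"gripper": 0},{"dx": 0,"dy": 0,"dz": 1.3,"yaw": 0,"gripper": 0},{"dx": 0,"dy": 0,"dz": 1.5,"yaw": 0,"gripper": 0}]'

```text
clock: 4.88
tcp_pos: [0.4131, -0.2763, 0.0631]
orientation: [3.129, 0.263, 0.002]
contact_force: [-4.1, 1.4, 12.0]
grip_width: 0.013
gripper_force: 61.9
```

send_rows --steps '[{"dx": 0,"dy": 0,"dz": 0.3,"yaw": 0,"gripper": 0},{"dx": 0,"dy": 0,"dz": 0.6,"yaw": 0,"gripper": 0},{"dx": 0,"dy": 0,"dz": 0.9,"yaw": 0,"gripper": 0},{"dx": 0,"dy": 0,"dz": 1.1,"yaw": 0,"gripper": 0},{"dx": 0,"dy": 0,"dz": 1.1,"yaw": 0,"gripper": 0}]'

```text
clock: 5.5
tcp_pos: [0.4137, -0.2762, 0.0523]
orientation: [3.129, 0.263, 0.004]
contact_force: [-3.0, 1.9, 9.8]
grip_width: 0.0128
gripper_force: 65.7
```

```bash
cat > pitch.py <<'E'
from mv import *
f=grab('wrist');P=cloud(f);o=status.get_obs()
R=Rn.from_rotvec(o['orientation']).as_matrix();Q=(P-o['tcp_pos'])@R
m=(abs(Q[...,1])<.006)&(Q[...,0]>.03)&(Q[...,0]<.075)&(Q[...,2]<.02)&(Q[...,2]>-.06)
q=Q[m];k=np.polyfit(q[:,0],q[:,2],1);print('n',m.sum(),'pitch up',np.arctan(-k[0]),'top z(tool) at x=0',k[1],'yaw',np.polyfit(q[:,0],q[:,1],1),o['tcp_pos'],o['contact_force'])
E
python3 pitch.py
```

```text
n 4090 pitch up 0.31462977593603636 top z(tool) at x=0 -0.003243483444546637 yaw [1.59704869e-04 4.68245114e-06] [ 0.41367756 -0.2762399   0.05228905] [-3.55856235  1.75559811 11.06206642]
```

send_rows --steps '[{"dx": 0,"dy": 0,"dz": 0.25,"yaw": 0,"gripper": 0},{"dx": 0,"dy": 0,"dz": 0.25,"yaw": 0,"gripper": 0},{"dx": 0,"dy": 0,"dz": 0.25,"yaw": 0,"gripper": 0}]'

```text
clock: 5.92
tcp_pos: [0.4141, -0.2762, 0.0499]
orientation: [3.129, 0.263, 0.005]
contact_force: [-1.6, 2.7, 10.3]
grip_width: 0.0129
gripper_force: 66.8
```

send_rows --force 90 --steps '[{"dx": 0,"dy": 0,"dz": -4,"yaw": 0,"gripper": 0},{"dx": 0,"dy": 0,"dz": -8,"yaw": 0,"gripper": 0},{"dx": 0,"dy": 0,"dz": -13,"yaw": 0,"gripper": 0},{"dx": 0,"dy": 0,"dz": -17,"yaw": 0,"gripper": 0},{"dx": 0,"dy": 0,"dz": -17,"yaw": 0,"gripper": 0}]'

```text
clock: 6.55
tcp_pos: [0.4144, -0.2769, 0.2216]
orientation: [3.126, 0.262, 0.01]
contact_force: [0.7, 0.0, -3.3]
grip_width: 0.0127
gripper_force: 88.7
```

```bash
python3 pitch.py; python3 -c "
from mv import *
go([.517,.110,.215],-.135)"
```

```text
n 4136 pitch up 0.35545758334224453 top z(tool) at x=0 -0.005092090458787379 yaw [-0.001144    0.00012712] [ 0.41296066 -0.2762092   0.21934931] [-0.40415122  0.62909786 -4.27270838]
tool axes [[0.986, 0.167, 0.003], [0.167, -0.986, -0.002], [0.002, 0.002, -1.0]] shift cm [ 16.69 -36.35  -0.2 ] yaw(deg, tool z down => sign flipped) 17.3 t 6.6 q [ 0.6   0.23 -0.15  2.01  0.05  0.9  -0.98] w 0.012350986589878859
```

send_rows --steps '[{"dx": 3.8,"dy": -4.4,"dz": 0,"yaw": 3,"gripper": 0},{"dx": 6.6,"dy": -9,"dz": 0,"yaw": 7,"gripper": 0},{"dx": 8.4,"dy": -13.8,"dz": 0,"yaw": 10,"gripper": 0},{"dx": 9.7,"dy": -18.6,"dz": 0,"yaw": 14,"gripper": 0},{"dx": 10.6,"dy": -23.6,"dz": 0,"yaw": 17.3,"gripper": 0}]'

```text
clock: 7.22
tcp_pos: [0.4765, -0.0239, 0.2163]
orientation: [-3.134, 0.214, 0.005]
contact_force: [1.1, -0.4, -3.3]
grip_width: 0.0127
gripper_force: 88.6
```

```bash
python3 -c "
from mv import *
go([.458,.118,.2125],-.135);go([.518,.110,.2125],-.135)"
```

```text
tool axes [[0.991, -0.136, -0.003], [-0.136, -0.991, 0.0], [-0.003, 0.0, -1.0]] shift cm [ -3.77 -13.81  -0.21] yaw(deg, tool z down => sign flipped) -0.1 t 7.225 q [ 0.16  0.22 -0.28  2.04  0.07  0.9  -1.86] w 0.012743750904185315
tool axes [[0.991, -0.136, -0.003], [-0.136, -0.991, 0.0], [-0.003, 0.0, -1.0]] shift cm [  2.28 -13.83  -0.23] yaw(deg, tool z down => sign flipped) -0.1 t 7.225 q [ 0.16  0.22 -0.28  2.04  0.07  0.9  -1.86] w 0.012743750904185315
```

send_rows --steps '[{"dx": -2,"dy": -5,"dz": 0,"yaw": 0,"gripper": 0},{"dx": -2,"dy": -10,"dz": -0.2,"yaw": 0,"gripper": 0},{"dx": -2,"dy": -13.8,"dz": -0.2,"yaw": 0,"gripper": 0},{"dx": -2,"dy": -13.8,"dz": -0.2,"yaw": 0,"gripper": 0}]'

```text
clock: 7.72
tcp_pos: [0.4751, 0.1175, 0.2186]
orientation: [-3.134, 0.202, 0.004]
contact_force: [-1.1, -0.2, -3.7]
grip_width: 0.0127
gripper_force: 88.7
```

```bash
python3 pitch.py; python3 -c "
from mv import *
go([.518,.110,.2125],-.135)
a=grab('scene');b=grab('top');f=load('wrist')
L=np.array([.712,.084,.289]);o=status.get_obs();R=Rn.from_rotvec(o['orientation']).as_matrix();T=o['tcp_pos']+R@[.121,0,-.0425]
print('T pred',T)
ims=[]
for c,(u,v,w,h) in((b,(190,38,100,75)),(a,(165,175,100,75)),(f,(156,0,200,150))):
  s=400//w if w<200 else 2
  im=cv2.resize(c['color'][v:v+h,u:u+w],(400,300),interpolation=cv2.INTER_CUBIC)
  for X,col in((L,(255,0,0)),(T,(0,255,0))):
    p=c['K']@(c['R']@X+c['t']);p=p[:2]/p[2];print(p);cv2.circle(im,tuple(int(x) for x in (p-[u,v]+.5)*400/w),2,col,-1)
  ims.append(im)
ims.append(cv2.resize(f['color'],(400,300)))
save(np.vstack([np.hstack(ims[:2]),np.hstack(ims[2:])]),'chk')"
```

```text
n 3743 pitch up 0.34153905741485574 top z(tool) at x=0 -0.0040930324362109345 yaw [ 0.01664881 -0.00170025] [0.47502834 0.115037   0.21847025] [ 0.61817315 -1.4803896  -4.47597066]
tool axes [[0.991, -0.131, -0.003], [-0.131, -0.991, -0.0], [-0.003, 0.001, -1.0]] shift cm [ 4.33 -0.06 -0.02] yaw(deg, tool z down => sign flipped) 0.2 t 7.775 q [-0.05  0.24 -0.36  2.01  0.11  0.91 -2.17] w 0.012506840317725185
T pred [0.5952835  0.09641221 0.26097045]
[219.37693126 100.24635684]
[216.86558121 146.68412036]
[219.69499409 203.64235112]
[257.43518562 197.15650936]
[  -73.14548034 20079.61369171]
[ 281.38842182 -147.70303713]
```

View pics/chk.png

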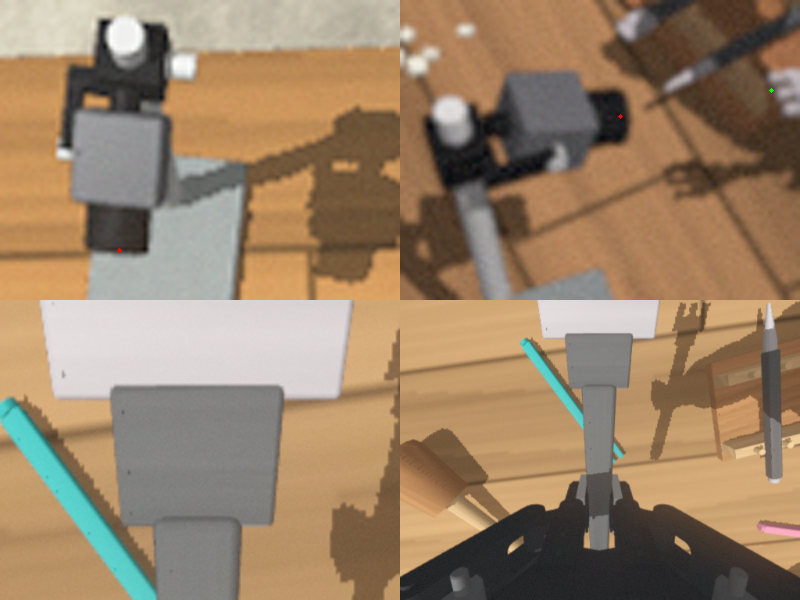

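The lens estimate (red) sits on the barrel end in both views: (118,250) in the top view and (620,116) in the scene view. The chisel is held straight, with teeth near (783,93). Now the final approach.

send_rows --steps '[{"dx": 1.5,"dy": 0,"dz": 0,"yaw": 0,"gripper": 0},{"dx": 3,"dy": 0,"dz": 0,"yaw": 0,"gripper": 0},{"dx": 4.2,"dy": 0,"dz": 0,"yaw": 0,"gripper": 0},{"dx": 4.2,"dy": 0,"dz": 0,"yaw": 0,"gripper": 0},{"dx": 4.2,"dy": 0,"dz": 0,"yaw": 0,"gripper": 0}]'

```text
clock: 8.5
tcp_pos: [0.5175, 0.1082, 0.2202]
orientation: [3.134, -0.211, -0.001]
contact_force: [-0.3, 0.5, -3.9]
grip_width: 0.0126
gripper_force: 88.7
```

```bash
python3 pitch.py; python3 -c "
from mv import *
a=grab('scene');b=grab('top')
L=np.array([.712,.084,.289]);o=status.get_obs();R=Rn.from_rotvec(o['orientation']).as_matrix();T=o['tcp_pos']+R@[.121,0,-.0425]
d=np.array([-.928,.126,-.352]);y=np.array([.135,.991,0]);z=np.cross(-d,y)
print('T pred',T,'in lens',-d@(T-L),y@(T-L),z@(T-L))
ims=[]
for c,(u,v,w,h) in((b,(190,70,100,75)),(a,(200,170,80,60))):
  im=cv2.resize(c['color'][v:v+h,u:u+w],(400,300),interpolation=cv2.INTER_CUBIC)
  raw=im.copy()
  for X,col in((L,(255,0,0)),(T,(0,255,0)),(L+.08*d,(0,0,255))):
    p=c['K']@(c['R']@X+c['t']);p=p[:2]/p[2];cv2.circle(im,tuple(int(x) for x in (p-[u,v]+.5)*400/w),2,col,-1)
  ims+=[im,raw]
  P=cloud(c)
  q=P[v:v+h,u:u+w].reshape(-1,3);q=q[~np.isnan(q[:,0])];q=(q-L)@np.array([-d,y,z]).T
  s=q[(abs(q[:,1])<.04)&(abs(q[:,2])<.035)&(q[:,0]<-.04)&(q[:,0]>-.17)]
  for lo in np.arange(-.17,-.04,.01):
    k=s[(s[:,0]>=lo)&(s[:,0]<lo+.01)]
    if len(k):print('%.3f'%lo,len(k),'y',k[:,1].min().round(4),k[:,1].max().round(4),'z med',np.median(k[:,2]).round(4))
save(np.vstack([np.hstack(ims[:2]),np.hstack(ims[2:])]),'chk2')"
```

```text
n 4250 pitch up 0.34497504007623336 top z(tool) at x=0 -0.0035837562304879217 yaw [ 6.30417840e-04 -4.06674142e-05] [0.51732726 0.10828541 0.2202132 ] [-0.22612888  0.80111283 -3.29907973]
T pred [0.63729181 0.09214016 0.26285513] in lens -0.0795578527399889 -0.0020187100124058536 0.0019586275193854566
-0.120 27 y -0.0209 0.0168 z med 0.0084
-0.110 60 y -0.021 0.0174 z med 0.0087
-0.100 36 y -0.0202 0.018 z med 0.0081
-0.090 25 y -0.0209 0.0184 z med 0.0075
-0.170 21 y -0.0051 0.0084 z med 0.0053
-0.160 16 y -0.0055 0.0068 z med 0.0054
-0.150 16 y -0.0056 0.0091 z med 0.005
-0.140 21 y -0.0108 0.0106 z med 0.0048
-0.130 22 y -0.0103 0.0128 z med 0.0045
-0.120 32 y -0.0229 0.0198 z med 0.0041
-0.110 34 y -0.0219 0.0216 z med 0.0035
-0.100 32 y -0.0172 0.0221 z med 0.0023
-0.090 27 y -0.0178 0.0217 z med 0.0027
```

View pics/chk2.png

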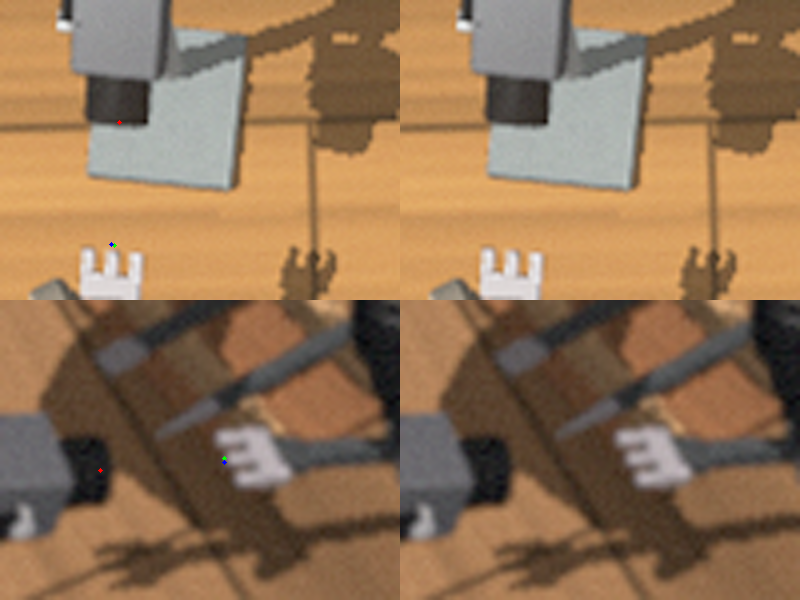

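The top view shows the teeth ends at (111,248), matching the target point at (111,244). In the scene view they are at (222,458), on target, and the depth points put the teeth at about x −83, y −1, z +3 mm in the lens frame. That is within limits, so I'll let it settle and hand in.

send_rows --steps '[{"dx": 0,"dy": 0,"dz": 0,"yaw": 0,"gripper": 0},{"dx": 0,"dy": 0,"dz": 0,"yaw": 0,"gripper": 0},{"dx": 0,"dy": 0,"dz": 0,"yaw": 0,"gripper": 0},{"dx": 0,"dy": 0,"dz": 0,"yaw": 0,"gripper": 0}]'

```text
clock: 9.15
tcp_pos: [0.5178, 0.1082, 0.2204]
orientation: [3.134, -0.211, 0.0]
contact_force: [-0.7, 0.8, -3.2]
grip_width: 0.0127
gripper_force: 88.7
```

```bash
python3 -c "
from h import *
print(abs(status.get_obs()['qvel']).max(),workorder.hand_in())"
```

```text
the job is handed in; nothing more can be done
0.0021769949786144644 None
```

The job is handed in, with no verdict returned: the claw chisel is held still in line with the camera's sight, teeth measured about 83 mm from the glass and within about 3 mm of the line of sight; I touched nothing else but the rest, pressing the shank on its rear rail to tilt the chisel.

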